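# Hang the swing arm on its post and set the clamp screw a quarter turn off its seat

### The arm

A 6-joint arm with a two-finger parallel gripper is mounted at the origin on the work surface; the furniture and walls round the work are solid. World frame = base frame: x ahead of the robot, y to its left, z up, the work surface at z = 0. Lengths are in m, angles in rad, forces in N, time in s.
With the tool pointing down it reaches from about 0.375 to 0.9 m from the base axis. Payload 3.1 kg.
Tool frame: the origin (TCP) lies at the very end of the fingers, on their centre line; the grasp point (between the pads) lies 19 mm behind it (manip.pinch_z is the distance from the TCP to the grasp point, in m); z points along the fingers, y is the line along which they close (so a half turn about z gives the same grasp; the last joint's range is limited). The gripper opens to 85 mm and grips with 20 to 120 N. Pads are 22 mm wide; open, the fingers measure 114 mm over their backs; the gripper's body (76 mm by 85 mm) begins 54 mm behind the grasp point. The pads swing forward as they close: fully open they stand 13 mm farther back than shut.
Start: joints at [0.998, 0.527, 1.433, -0, 1.181, -0.178], TCP at [0.24, 0.577, 0.231] pointing down, gripper open.
Joint ranges: [-3.08, 3.08], [-0.75, 2.2], [0.22, 2.44], [-1.43, 4.57], [0, 2.65], [-2.85, 2.85]. Speed limits (rad/s): [2.79, 2.79, 3.14, 3.14, 3.14, 3.14].

### API

Orientations are given as a unit quaternion [x, y, z, w].
In Python, from station import manip gives the robot as it stands.
- The arm moves only by the tool servo_tool, never from a script. Its argument "commands" is one flat list of numbers, 7 for each row, row after row: the shift along the tool's x, y, z each as a share of 500 mm, from -1 to 1, then the turn, a rotation vector about the tool's x, y, z each as a share of 360 degrees, from -1 to 1, then the opening, from -1 (shut) to 1 (fully open). In form: [dx, dy, dz, rx, ry, rz, claw, dx, dy, dz, rx, ry, rz, claw, ...]. A call has 1 to 12 rows; each row shifts and turns the commanded pose from where the row before left it, along the tool's axes as they then stand; what a row does not reach is not made up. A row lasts 1/12 s, in which the tool goes at most 41.7 mm and 7.16 degrees, less where a joint would pass 70% of its speed; a pose out of reach is approached as far as the arm can. A call with a number of a shift or a turn outside -1 to 1 is refused whole. A call with a gripper value outside its range is refused whole. The fingers move at their own pace and stop on an object; "force" is the grip in N (left out, the last holds). Time passes only in rows, so rows that do not move let the fingers close. It gives the time, the measured TCP pose, the force, the opening and the grip force at its end, in the units of the state.
- manip.sense(): the state, without advancing time (a new reading comes with each control period).
- manip.snapshot(name): name is "side" or "top"; returns a dict with "img" (384x512x3 uint8, red, green, blue), "mtx" (3x3 intrinsics, pixels), "distortion" ([k1, k2, p1, p2, k3] as OpenCV has them; the pictures are not rectified), "world_to_cam" (4x4, takes a point from world to camera coordinates). Camera axes: x right, y up, looking along -z (the intrinsics and any distortion apply to the point x, -y, -z); pixel columns grow to the right and rows downward; lengths in m; the calibration is good to about 2 mm. A picture is of the moment at which its call begins. There is no depth.
- manip.sign_off(): hands the job in; it is judged then, once.
Trained networks look in a picture, given as the dict that the camera call returned (one of the last four; its "shot" number tells which), for a name from the list of things; names that differ only in an ending like _2 or _b are one class to them, and where a whole thing is asked for, a point or a joint stands for the part that bears it (a point fixed in the world has none). Each returns a list of dicts, best first, with "conf" (0 to 1); they miss things now and then, are a little off and sometimes report something else, mostly with a low value. They report only what shows in the picture. A call takes as long as a camera call.
- manip.look_for(picture, query): "box" ([left, top, width, height] in pixels, round what is visible of it).
- manip.silhouettes(picture, query): "pixels" (384x512 bool, what is visible of it) and "box" ([left, top, width, height] in pixels, round what is visible of it).
The state is a dict: "t": time; "q": joint angles; "qd": joint speeds; "tau": joint torques, N m; "tcp_pos": TCP position; "tool_rot": TCP orientation; "force": force on the tool from outside, world axes, zero at the start; "ft_torque": the same for the moment, N m; "finger_gap": opening from 0.0 (shut) to 1.0 (fully open); "gripper_force": force on a finger pad.
Only numpy, scipy, OpenCV 4.12 (cv2) and the standard library are available. Lean on these libraries where they do the work, as an engineer would, in place of code of your own. Each camera call takes 0.05 s, during which the arm holds its last target. There are 200 camera calls.

### The job

Hang the loose steel swing arm on the fixture: drop its eye over the upright post, all the way down flat on the base plate, with its tail lying between the two short pins, and let go of it. Then turn the fixture's thumbscrew clockwise until it seats, back it off a quarter turn (never much more) so that the arm can still swing, and finish there: the program ends with the gripper still holding the thumbscrew's wing steady, not letting go. Leave the other hardware on the counter where it lies.

Things in the scene. Friction and masses are not known exactly. Their poses are not given: they have to be found in the camera images.
- fixture: Fixed dark steel base plate 262 x 92 x 20 mm. Origin: underside (on the counter), plate's centre, under the post; z up; x along the plate from the clamp (x = -86 mm) to the guide pins. Grey clamp block 36 x 52 mm at x = -106 to -70 mm, 56 mm tall above the counter, with the thumbscrew on top.
- post_foot (a point): Foot of the upright steel post: on its axis at the top of the base plate (20 mm above the counter); axes as the fixture's. The post is 17 mm thick for 34 mm above this point, then tapers to 7 mm at its top, 44 mm above this point.
- pin_gap (a point): Midway between the two guide pins, at the top of the base plate, at fixture x = 95 mm. The pins (8 mm thick, 13 mm tall) stand at y = -23 and +23 mm.
- jaw_face (a point): Middle of the front face of the clamp's sliding steel jaw (34 mm wide, 12 mm tall on the base plate). It stands 25 mm from the post's axis with the screw seated, and draws back 3 mm per quarter turn.
- swing_arm: Loose steel arm, 0.14 to 0.28 kg, lying flat: a round eye (48 mm outside, hole 21 mm) at one end and a straight flat tail 22 mm wide, in all 161 mm long and 6 mm thick. Origin: underside, centre of the hole; x runs along the tail (its round end lies at x = 137 mm), z up. An upright grip rib 42 mm long (x = 31 to 73 mm), 14 mm thick (along y), rises from the tail to 36 mm above the underside.
- eye_hole (a point): Centre of the arm's hole at its underside (the same point as the arm's origin).
- grip_rib (a point): Middle of the arm's grip rib: x = 52 mm, 22 mm above the arm's underside; axes as the arm's; the rib is 14 mm thick along y.
- screw_wing (a point): Centre of the thumbscrew's wing, on the screw's upright axis, 84 mm above the counter (fixture x = -86 mm, y = 0). The wing is a dark upright bar 46 mm long along this point's x, 12 mm thick along its y, its underside is 70 mm and its top 94 mm above the counter. The point turns with the screw and does not rise or sink.
- thumbscrew (a joint): Angle of the thumbscrew in rad back from its seat: 0 = seated against a hard stop, growing as it is turned anticlockwise seen from above; a quarter turn back is 1.57. At 0 the wing lies along the fixture's x axis. It starts 0.55 to 1.2 rad from the seat, needs about 0.1 N m to turn and stays where it is left.
- padlock: Bystander: small brass padlock 59 x 38 x 13 mm. Origin: centre of its underside.
- hex_nut: Bystander: big steel hexagon nut 35 x 30 x 16 mm. Origin: centre of its underside.
- furniture_knob: Bystander: turned brass furniture knob 35 mm wide, 37 mm tall. Origin: centre of its underside.

How it is judged:
By the outcome, as a careful person would: the job done as asked, in the order asked, and still so for the second after the job is handed in, while the arm keeps its last pose, push and grip.
It also fails if it takes over 64 s, if anything falls off the work surface, if the arm or the gripper's body presses on something with over 40 N, if the wrist force passes 120 N, or if a joint passes its speed limit or range.

## Working session

There is one attempt and no reset: what is moved stays moved. The work goes in short steps, Python scripts to look and compute and a tool call to move; the robot and the scene stay as the last step left them, time stands still between calls to the robot, and variables do not carry over. Pictures are saved under pics/ and viewed, at most 10 in all, crops included, and the job is handed in when it is done.

Besides the shell and the picture viewer there is one more tool, called after "Call:" as a command line: name --argument value ..., lists and objects as JSON in quotes. servo_tool: Moves the arm, as the interface text tells. Its arguments: {"type":"object","properties":{"commands":{"type":"array"},"force":{"type":"number"}},"required":["commands"]}

```bash
mkdir -p pics; ls
python3 - <<'E'
from station import manip
import cv2,numpy as np
s=manip.sense();print({k:np.round(v,3) for k,v in s.items()})
for n in("top","side"):
    p=manip.snapshot(n);cv2.imwrite(f"pics/{n}0.png",p["img"][:,:,::-1])
    np.savez(n+"_cal.npz",mtx=p["mtx"],d=p["distortion"],T=p["world_to_cam"])
    print(n,np.round(p["mtx"],1).tolist(),p["distortion"],np.round(p["world_to_cam"],3).tolist())
    for q in("fixture","swing_arm","eye_hole","grip_rib","screw_wing","thumbscrew","padlock","hex_nut","furniture_knob"):
        try:
            r=manip.look_for(p,q);print(q,[(np.round(a["box"]).tolist(),round(a["conf"],2)) for a in r[:2]])
        except Exception as e: print(q,e)
E
```

```text
pics
{'t': np.float64(0.0), 'q': array([ 0.998,  0.528,  1.434,  0.   ,  1.181, -0.179]), 'qd': array([ 0.001,  0.001, -0.002,  0.   ,  0.001,  0.   ]), 'tau': array([ 0.0000e+00, -4.4236e+01, -1.7803e+01, -0.0000e+00,  9.0000e-03,
        0.0000e+00]), 'tcp_pos': array([0.24 , 0.576, 0.23 ]), 'tool_rot': array([ 0.196,  0.981, -0.001, -0.   ]), 'force': array([0.42 , 0.453, 0.452]), 'ft_torque': array([-0.019, -0.028,  0.006]), 'gripper_force': np.float64(0.0), 'finger_gap': np.float64(0.996)}
top [[419.2, 0.0, 252.8], [0.0, 419.2, 195.0], [0.0, 0.0, 1.0]] [-0.0345992  0.         0.         0.         0.       ] [[-0.024, -1.0, -0.001, 0.034], [0.993, -0.024, 0.114, -0.502], [-0.114, 0.001, 0.993, -1.152], [0.0, 0.0, 0.0, 1.0]]
fixture [([168.0, 158.0, 48.0, 95.0], 0.89)]
swing_arm [([321.0, 203.0, 45.0, 46.0], 0.98)]
eye_hole [([321.0, 202.0, 44.0, 44.0], 0.9)]
grip_rib [([323.0, 204.0, 44.0, 45.0], 0.81)]
screw_wing [([187.0, 161.0, 13.0, 13.0], 0.61)]
thumbscrew [([188.0, 164.0, 13.0, 14.0], 0.64)]
padlock [([150.0, 143.0, 17.0, 15.0], 0.56)]
hex_nut [([282.0, 229.0, 4.0, 0.0], 0.58)]
furniture_knob [([197.0, 136.0, 9.0, 16.0], 0.65)]
side [[439.7, 0.0, 254.9], [0.0, 439.7, 191.1], [0.0, 0.0, 1.0]] [-0.13198462  0.          0.          0.          0.        ] [[-0.983, -0.185, 0.023, 0.513], [0.135, -0.621, 0.772, -0.128], [-0.128, 0.761, 0.635, -1.061], [0.0, 0.0, 0.0, 1.0]]
fixture [([194.0, 231.0, 125.0, 78.0], 0.62)]
swing_arm [([292.0, 160.0, 34.0, 14.0], 0.89)]
eye_hole [([290.0, 156.0, 38.0, 21.0], 0.88)]
grip_rib [([292.0, 151.0, 38.0, 25.0], 0.62)]
screw_wing [([206.0, 228.0, 24.0, 21.0], 0.59)]
thumbscrew [([208.0, 229.0, 21.0, 17.0], 0.72), ([293.0, 152.0, 37.0, 23.0], 0.24)]
padlock [([160.0, 283.0, 21.0, 25.0], 0.6)]
hex_nut [([291.0, 198.0, 14.0, 11.0], 0.66)]
furniture_knob [([178.0, 240.0, 16.0, 19.0], 0.57)]
```

Run:
```python
import cv2
a=cv2.imread("pics/top0.png")[120:270,130:390];cv2.imwrite("pics/top0c.png",cv2.resize(a,None,fx=3,fy=3,interpolation=cv2.INTER_CUBIC))
a=cv2.imread("pics/side0.png")[140:330,140:390];cv2.imwrite("pics/side0c.png",cv2.resize(a,None,fx=3,fy=3,interpolation=cv2.INTER_CUBIC))
```

```text
(no output)
```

View pics/top0c.png

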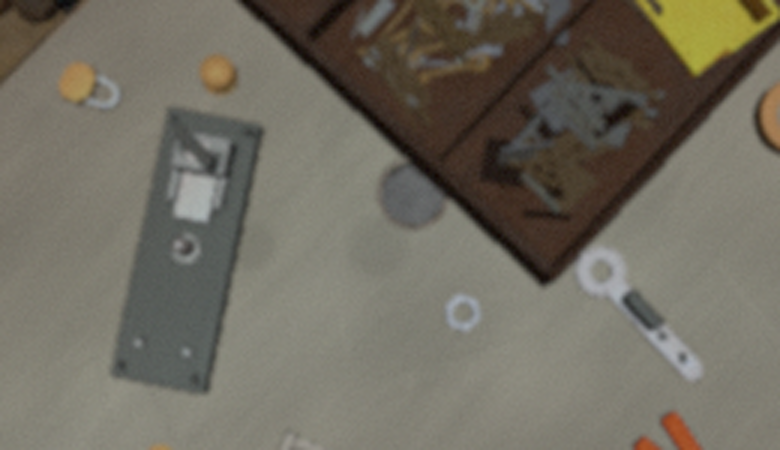

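View pics/side0c.png

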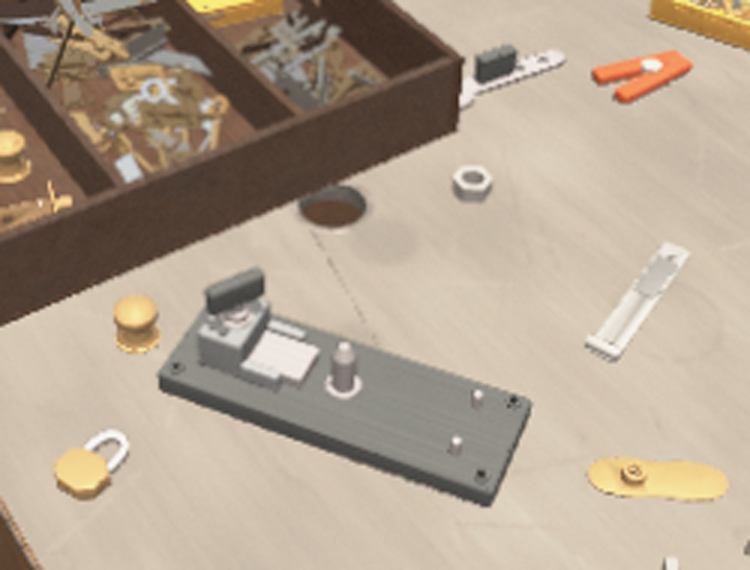

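The top view shows the fixture's post at crop (186,247), pins at (137,342) and (187,352), and the wing bar running from (172,122) to (215,168). It also shows the loose arm's hole at (601,271) and its tail end at (697,374), beside a tall parts tray. The side view shows the eye hidden behind the tray corner and a hole in the counter.

```bash
cat > h.py <<'E'
import numpy as np,cv2
from scipy.optimize import least_squares
C={n:np.load(f"{n}_cal.npz") for n in("top","side")}
def proj(n,P):
    c=C[n];P=np.atleast_2d(P).astype(float);p=P@c["T"][:3,:3].T+c["T"][:3,3];p=p*[1,-1,-1]
    return cv2.projectPoints(p,np.zeros(3),np.zeros(3),c["mtx"],c["d"])[0][:,0]
def ray(n,uv,z):
    return least_squares(lambda q:proj(n,[q[0],q[1],z])[0]-uv,[.6,0]).x
def place(p,L):
    c,s=np.cos(p[2]),np.sin(p[2]);L=np.atleast_2d(L)
    return np.c_[p[0]+c*L[:,0]-s*L[:,1],p[1]+s*L[:,0]+c*L[:,1],L[:,2]]
def fit(obs,p0,verbose=True):
    f=lambda p:np.concatenate([(proj(n,place(p,l))[0]-uv) for n,l,uv in obs])
    r=least_squares(f,p0,loss="soft_l1")
    if verbose: print(np.round(r.x,4),"res px",np.round(f(r.x).reshape(-1,2),1).tolist())
    return r.x
E
python3 - <<'E'
from h import *
t=lambda x,y:np.array([x/3+130,y/3+120]);s=lambda x,y:np.array([x/3+140,y/3+140])
print("post",ray("top",t(186,247),.064),ray("side",s(345,345),.064))
ob=[("top",(0,0,.064),t(186,247)),("side",(0,0,.064),s(345,345)),
("top",(.131,.046,.02),t(207,392)),("top",(.131,-.046,.02),t(112,376)),("top",(-.131,.046,.02),t(263,127)),("top",(-.131,-.046,.02),t(170,107))]
# orientation sign: x from clamp to pins; determine y by handedness
A=ray("top",t(186,247),.064);B=ray("top",t(162,347),.033);yaw=np.arctan2(*(B-A)[::-1]);print("yaw",yaw)
for sg in(1,-1):
    o=[("top",(0,0,.064),t(186,247)),("side",(0,0,.064),s(345,345)),
    ("top",(.095,-.023*sg,.033),t(137,342)),("top",(.095,.023*sg,.033),t(187,352)),
    ("side",(.095,-.023*sg,.033),s(456,437)),("side",(.095,.023*sg,.033),s(477,392)),
    ("top",(.131,.046*sg,.02),t(207,392)),("top",(.131,-.046*sg,.02),t(112,376)),("top",(-.131,.046*sg,.02),t(263,127)),("top",(-.131,-.046*sg,.02),t(170,107)),
    ("side",(.131,-.046*sg,.02),s(489,495)),("side",(.131,.046*sg,.02),s(531,403)),("side",(-.131,-.046*sg,.02),s(160,375))]
    fit(o,[*A,yaw]); fit([k for k in o if k[0]=="top"],[*A,yaw]); fit([k for k in o if k[0]=="side"],[*A,yaw])
w=[ray("top",t(*p),.094) for p in((173,122),(214,166))];d=w[1]-w[0];print("wing",w,np.linalg.norm(d),np.arctan2(d[1],d[0]))
E_=ray("top",t(601,271),.006);T=ray("top",t(697,374),.006);yaw=np.arctan2(*(T-E_)[::-1]);print(E_,T,np.linalg.norm(T-E_))
fit([("top",(0,0,.006),t(601,271)),("top",(.137,0,.006),t(697,375)),("top",(.052,0,.036),t(643,309))],[*E_,yaw])
fit([("side",(.137,0,.006),s(565,57)),("side",(.031,0,.036),s(476,55)),("side",(.073,0,.036),s(516,48))],[*E_,yaw])
for n,q in(("knob",(218,73)),("nut",(463,313)),("hole",(412,195)),("traycorner",(545,280)),("tray2",(245,3)),("lock",(85,85))):print(n,ray("top",t(*q),.0))
E
```

```text
post [0.4825083  0.18821299] [0.48617786 0.19808389]
yaw 2.842870416353514
[0.4859 0.1951 2.9102] res px [[-2.5, -1.2], [0.4, -1.0], [-0.1, -0.2], [-0.7, -0.1], [0.3, 0.1], [0.7, -0.3], [-1.5, 1.0], [-1.8, -0.5], [-0.1, -0.9], [-0.3, -0.7], [1.3, -1.4], [1.1, -2.2], [-0.9, -2.4]]
[0.4848 0.1927 2.9189] res px [[-1.7, -0.8], [1.0, 0.3], [0.5, 0.3], [-0.2, 1.3], [-0.6, 0.1], [0.4, -0.7], [0.1, -0.2]]
[0.4867 0.1985 2.9134] res px [[-0.3, 0.1], [-0.2, 1.2], [0.1, 0.7], [0.9, -0.2], [0.6, -1.2], [-1.7, -1.2]]
[0.4862 0.2045 3.4696] res px [[-6.0, -1.2], [-0.6, 2.2], [31.1, -2.7], [-1.1, -0.3], [2.9, -30.7], [0.3, 0.1], [-10.6, 1.4], [52.0, -4.6], [-59.2, 3.2], [2.0, -1.1], [4.6, -55.1], [0.4, 6.8], [-0.5, -4.7]]
[0.4846 0.1895 3.3282] res px [[-0.5, -0.8], [32.2, 0.2], [-0.7, 0.3], [-12.2, 1.4], [51.6, -0.2], [-48.4, -0.3], [14.0, -0.3]]
[0.4866 0.2095 3.535 ] res px [[-1.2, 3.9], [1.1, -31.1], [-0.1, -0.5], [2.0, -56.1], [0.3, 5.3], [-2.4, -0.0]]
wing [array([0.59235902, 0.19469958]), array([0.55149981, 0.15829165])] 0.05472671062983078 -2.413739871519546
[ 0.45563394 -0.1991308 ] [ 0.35564753 -0.28588712] 0.13237802065653623
[ 0.4569 -0.1975 -2.4305] res px [[-0.6, -0.4], [0.4, 0.6], [0.1, -0.1]]
[ 0.4604 -0.1974 -2.5211] res px [[0.4, 0.0], [0.2, 0.4], [-0.6, -0.5]]
knob [0.65898426 0.16494325]
nut [ 0.41918027 -0.06653801]
hole [ 0.53404381 -0.02106978]
traycorner [ 0.44877781 -0.14613167]
tray2 [0.72868936 0.1376954 ]
lock [0.65041051 0.29519321]
```

```bash
cat > plan.py <<'E'
import sys,numpy as np
from scipy.spatial.transform import Rotation as R
from station import manip
def plan(legs,claw):
    """legs: (x,y,z,yaw of tool x,rows)"""
    s=manip.sense();p=np.array(s["tcp_pos"]);r=R.from_quat(s["tool_rot"]);out=[]
    for x,y,z,psi,n in legs:
        g=np.array([x,y,z]);c,q=np.cos(psi),np.sin(psi)
        G=R.from_matrix(np.array([[c,q,0],[q,-c,0],[0,0,-1]]).T)
        for k in range(n,0,-1):
            d=np.round(r.inv().apply((g-p)/k)/.5,3);w=np.round((r.inv()*G).as_rotvec()/k/2/np.pi,3)
            if max(np.linalg.norm(d)/.0834,np.linalg.norm(w)/.0199)>1:print("LIMIT",np.linalg.norm(d),np.linalg.norm(w))
            out.append([*map(float,d),*map(float,w),claw]);p=p+r.apply(d*.5);r=r*R.from_rotvec(w*2*np.pi)
    for i in range(0,len(out),12):print(str(sum(out[i:i+12],[])).replace("0.0,","0,").replace("-0,","0,"))
if __name__=="__main__":
    a=eval(sys.argv[1]);plan(a,float(sys.argv[2]))
E
python3 plan.py "[(.43,.2,.2,2.0,12),(.4176,-.232,.13,.71,12)]" 1
```

```text
[-0.053, -0.046, 0.005, 0, 0, 0.01, 1.0, -0.056, -0.042, 0.005, 0, 0, 0.01, 1.0, -0.059, -0.039, 0.005, 0, 0, 0.01, 1.0, -0.061, -0.035, 0.005, 0, 0, 0.01, 1.0, -0.063, -0.031, 0.005, 0, 0, 0.01, 1.0, -0.065, -0.027, 0.005, 0, 0, 0.01, 1.0, -0.066, -0.023, 0.005, 0, 0, 0.01, 1.0, -0.068, -0.019, 0.006, 0, 0, 0.01, 1.0, -0.069, -0.014, 0.005, 0, 0, 0.01, 1.0, -0.07, -0.01, 0.006, 0, 0, 0.01, 1.0, -0.07, -0.006, 0.005, 0, 0, 0.009, 1.0, -0.07, -0.002, 0.006, 0, 0, 0.01, 1.0]
[-0.065, -0.032, 0.012, 0, 0, 0.017, 1.0, -0.068, -0.025, 0.012, 0, 0, 0.017, 1.0, -0.07, -0.017, 0.012, 0, 0, 0.017, 1.0, -0.071, -0.01, 0.012, 0, 0, 0.017, 1.0, -0.072, -0.002, 0.011, 0, 0, 0.017, 1.0, -0.072, 0.006, 0.012, 0, 0, 0.017, 1.0, -0.071, 0.013, 0.011, 0, 0, 0.017, 1.0, -0.069, 0.021, 0.012, 0, 0, 0.017, 1.0, -0.066, 0.028, 0.011, 0, 0, 0.017, 1.0, -0.063, 0.034, 0.012, 0, 0, 0.017, 1.0, -0.059, 0.041, 0.011, 0, 0, 0.018, 1.0, -0.054, 0.048, 0.012, 0, 0, 0.017, 1.0]
```

Call:
servo_tool --commands '[-0.053,-0.046,0.005,0,0,0.01,1.0,-0.056,-0.042,0.005,0,0,0.01,1.0,-0.059,-0.039,0.005,0,0,0.01,1.0,-0.061,-0.035,0.005,0,0,0.01,1.0,-0.063,-0.031,0.005,0,0,0.01,1.0,-0.065,-0.027,0.005,0,0,0.01,1.0,-0.066,-0.023,0.005,0,0,0.01,1.0,-0.068,-0.019,0.006,0,0,0.01,1.0,-0.069,-0.014,0.005,0,0,0.01,1.0,-0.07,-0.01,0.006,0,0,0.01,1.0,-0.07,-0.006,0.005,0,0,0.009,1.0,-0.07,-0.002,0.006,0,0,0.01,1.0]' --force 60

```text
t: 2.0
tcp_pos: [0.4307, 0.1985, 0.2]
tool_rot: [0.542, 0.84, 0.0, 0.0]
force: [0.4, 1.0, 0.1]
finger_gap: 1.001
gripper_force: 0.0
```

Call:
servo_tool --commands '[-0.065,-0.032,0.012,0,0,0.017,1.0,-0.068,-0.025,0.012,0,0,0.017,1.0,-0.07,-0.017,0.012,0,0,0.017,1.0,-0.071,-0.01,0.012,0,0,0.017,1.0,-0.072,-0.002,0.011,0,0,0.017,1.0,-0.072,0.006,0.012,0,0,0.017,1.0,-0.071,0.013,0.011,0,0,0.017,1.0,-0.069,0.021,0.012,0,0,0.017,1.0,-0.066,0.028,0.011,0,0,0.017,1.0,-0.063,0.034,0.012,0,0,0.017,1.0,-0.059,0.041,0.011,0,0,0.018,1.0,-0.054,0.048,0.012,0,0,0.017,1.0]'

```text
t: 3.0
tcp_pos: [0.4174, -0.2342, 0.1298]
tool_rot: [0.938, 0.345, 0.0, 0.0]
force: [0.9, 0.1, 0.1]
finger_gap: 0.994
gripper_force: 0.0
```

```bash
python3 plan.py "[(.4176,-.232,.05,.71,3),(.4176,-.232,.012,.71,4),(.4176,-.232,.011,.71,1)]" 1
python3 - <<'E'
from station import manip
import cv2
for n,(r0,r1,c0,c1) in {"top":(150,290,290,420),"side":(80,250,230,400)}.items():
    i=manip.snapshot(n)["img"][r0:r1,c0:c1,::-1];cv2.imwrite(f"pics/{n}1.png",cv2.resize(i,(390,int(390*(r1-r0)/(c1-c0)))))
a=cv2.imread("pics/top1.png");b=cv2.imread("pics/side1.png");h=min(len(a),len(b));cv2.imwrite("pics/both1.png",cv2.hconcat([a[:h],b[:h]]))
print(manip.sense()["t"])
E
```

```text
[0.001, -0.001, 0.053, 0, 0, 0, 1.0, 0.001, -0.001, 0.053, 0, 0, 0, 1.0, 0.001, -0.001, 0.054, 0, 0, -0.001, 1.0, 0, 0, 0.019, 0, 0, 0, 1.0, 0, 0, 0.019, 0, 0, 0, 1.0, 0, 0, 0.019, 0, 0, 0, 1.0, 0, 0, 0.019, 0, 0, 0, 1.0, 0, 0, 0.002, 0, 0, 0, 1.0]
3.1
```

View pics/both1.png

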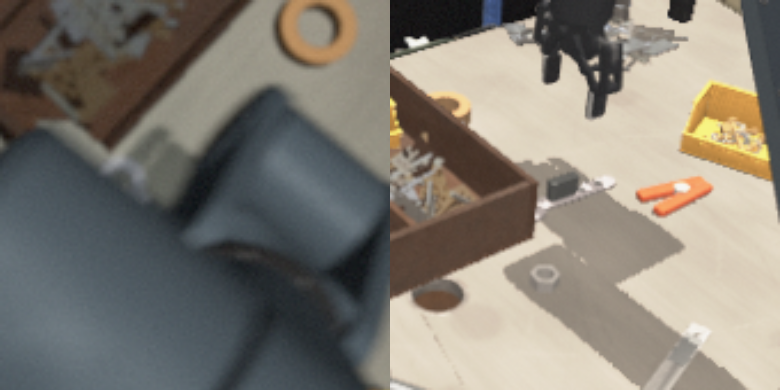

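The robot blocks the top view. In the side view the open fingers, tips about (552,70) and (597,110), straddle the line above the rib at (562,185), so I descend.

Call:
servo_tool --commands '[0.001,-0.001,0.053,0,0,0,1.0,0.001,-0.001,0.053,0,0,0,1.0,0.001,-0.001,0.054,0,0,-0.001,1.0,0,0,0.019,0,0,0,1.0,0,0,0.019,0,0,0,1.0,0,0,0.019,0,0,0,1.0,0,0,0.019,0,0,0,1.0,0,0,0.002,0,0,0,1.0]'

```text
t: 3.77
tcp_pos: [0.4178, -0.2298, 0.0101]
tool_rot: [0.936, 0.351, -0.0, -0.0]
force: [-1.0, -0.5, -0.3]
finger_gap: 1.0
gripper_force: 0.0
```

Call:
servo_tool --commands '[0,0,0,0,0,0,-1,0,0,0,0,0,0,-1,0,0,0,0,0,0,-1,0,0,0,0,0,0,-1,0,0,0,0,0,0,-1,0,0,0,0,0,0,-1,0,0,0,0,0,0,-1,0,0,0,0,0,0,-1,0,0,0,0,0,0,-1]'

```text
t: 4.52
tcp_pos: [0.418, -0.2302, 0.0113]
tool_rot: [0.936, 0.351, 0.0, 0.0]
force: [1.3, 0.5, 5.8]
finger_gap: 0.151
gripper_force: 59.5
```

Run:
```python
from station import manip
import cv2
i=manip.snapshot("side")["img"][110:220,250:380,::-1];cv2.imwrite("pics/side2.png",cv2.resize(i,None,fx=4,fy=4))
s=manip.sense();print(s["tcp_pos"],s["finger_gap"],s["gripper_force"],s["force"])
```

```text
[ 0.41800284 -0.23018089  0.01133073] 0.1521171414350385 59.544991850852966 [ 0.11606848 -0.34889925  6.20186558]
```

View pics/side2.png

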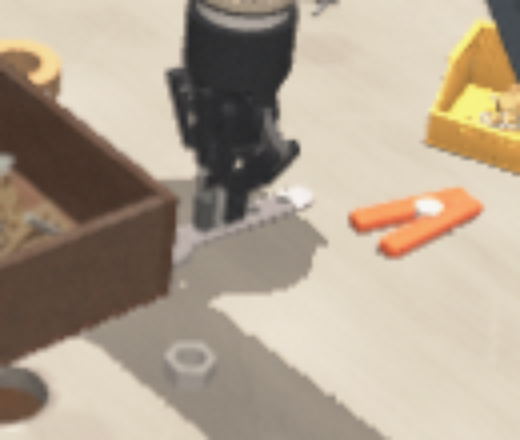

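The fingers hold the rib at crop (225,205), with opening 0.15 of 85 mm ≈ 13 mm, which matches the rib's 14 mm thickness. Lift and carry.

```bash
python3 plan.py "[(.418,-.230,.15,.717,6),(.44,0,.16,.24,9),(.4358,.2076,.115,-.2266,9)]" -1
```

```text
[0, 0, -0.046, 0, 0, 0, -1.0, 0, 0, -0.046, 0, 0, 0, -1.0, 0, 0, -0.046, 0, 0, 0, -1.0, 0, 0, -0.046, 0, 0, 0, -1.0, 0, 0, -0.047, 0, 0, 0, -1.0, 0, 0, -0.046, 0, 0, 0, -1.0, 0.037, -0.035, -0.002, 0, 0, 0.008, -1.0, 0.036, -0.037, -0.002, 0, 0, 0.008, -1.0, 0.034, -0.039, -0.002, 0, 0, 0.009, -1.0, 0.031, -0.041, -0.002, 0, 0, 0.008, -1.0, 0.029, -0.042, -0.003, 0, 0, 0.009, -1.0, 0.027, -0.044, -0.002, 0, 0, 0.008, -1.0]
[0.024, -0.045, -0.003, 0, 0, 0.009, -1.0, 0.022, -0.046, -0.002, 0, 0, 0.008, -1.0, 0.02, -0.048, -0.003, 0, 0, 0.009, -1.0, 0.01, -0.045, 0.01, 0, 0, 0.008, -1.0, 0.008, -0.045, 0.01, 0, 0, 0.008, -1.0, 0.005, -0.046, 0.01, 0, 0, 0.008, -1.0, 0.003, -0.046, 0.01, 0, 0, 0.008, -1.0, 0.001, -0.046, 0.01, 0, 0, 0.008, -1.0, -0.001, -0.046, 0.01, 0, 0, 0.009, -1.0, -0.004, -0.046, 0.01, 0, 0, 0.008, -1.0, -0.007, -0.046, 0.01, 0, 0, 0.009, -1.0, -0.009, -0.046, 0.01, 0, 0, 0.008, -1.0]
```

Call:
servo_tool --commands '[0,0,-0.046,0,0,0,-1.0,0,0,-0.046,0,0,0,-1.0,0,0,-0.046,0,0,0,-1.0,0,0,-0.046,0,0,0,-1.0,0,0,-0.047,0,0,0,-1.0,0,0,-0.046,0,0,0,-1.0,0.037,-0.035,-0.002,0,0,0.008,-1.0,0.036,-0.037,-0.002,0,0,0.008,-1.0,0.034,-0.039,-0.002,0,0,0.009,-1.0,0.031,-0.041,-0.002,0,0,0.008,-1.0,0.029,-0.042,-0.003,0,0,0.009,-1.0,0.027,-0.044,-0.002,0,0,0.008,-1.0]' --force 90

```text
t: 5.57
tcp_pos: [0.4319, -0.0751, 0.1555]
tool_rot: [0.98, 0.199, -0.001, -0.0]
force: [-0.4, 0.2, -3.0]
finger_gap: 0.146
gripper_force: 88.4
```

Call:
servo_tool --commands '[0.024,-0.045,-0.003,0,0,0.009,-1.0,0.022,-0.046,-0.002,0,0,0.008,-1.0,0.02,-0.048,-0.003,0,0,0.009,-1.0,0.01,-0.045,0.01,0,0,0.008,-1.0,0.008,-0.045,0.01,0,0,0.008,-1.0,0.005,-0.046,0.01,0,0,0.008,-1.0,0.003,-0.046,0.01,0,0,0.008,-1.0,0.001,-0.046,0.01,0,0,0.008,-1.0,-0.001,-0.046,0.01,0,0,0.009,-1.0,-0.004,-0.046,0.01,0,0,0.008,-1.0,-0.007,-0.046,0.01,0,0,0.009,-1.0,-0.009,-0.046,0.01,0,0,0.008,-1.0]'

```text
t: 6.57
tcp_pos: [0.4346, 0.209, 0.114]
tool_rot: [0.994, -0.114, -0.001, 0.0]
force: [-0.0, -0.3, -2.2]
finger_gap: 0.147
gripper_force: 88.4
```

Run:
```python
from station import manip
import cv2
for n in("top","side"):
    i=manip.snapshot(n)["img"][:,:,::-1];cv2.imwrite(f"pics/{n}3.png",i)
a=cv2.imread("pics/top3.png")[140:280,120:250];b=cv2.imread("pics/side3.png")[175:315,190:320]
f=lambda i:cv2.resize(i,(390,420),interpolation=cv2.INTER_CUBIC);cv2.imwrite("pics/both3.png",cv2.hconcat([f(a),f(b)]))
s=manip.sense();print(s["tcp_pos"],s["tool_rot"],s["force"],s["ft_torque"])
```

```text
[0.43452618 0.21038934 0.11374262] [ 9.93838683e-01 -1.10832885e-01 -8.60423606e-04 -6.24953804e-05] [-0.3393556   0.35606338 -2.38742807] [ 0.0128561  -0.02432468 -0.00283011]
```

View pics/both3.png

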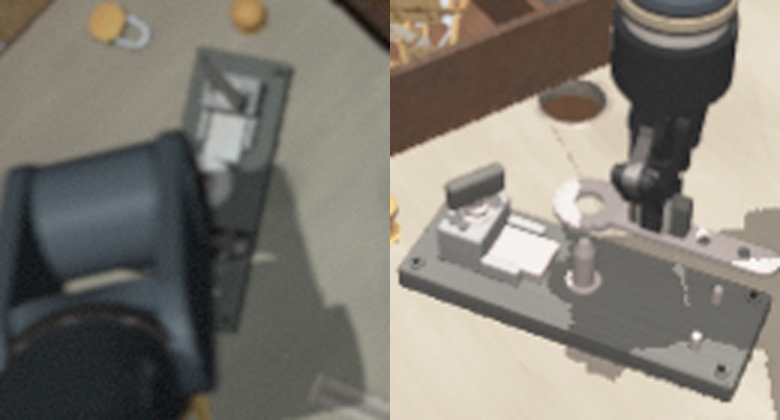

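The side view shows the eye's hole at crop (588,205) and the post tip at (584,241), so they're close to aligned. I'll measure both in the same camera.

Run:
```python
from h import *
from scipy.spatial.transform import Rotation as R
from station import manip
s=manip.sense();p=s["tcp_pos"];M=R.from_quat(s["tool_rot"]).as_matrix();print("psi",np.arctan2(M[1,0],M[0,0]))
z=p[2]-.008
px=lambda x,y:np.array([(x-390)/3+190,y/3+175])
print("exp eye",p+M[:,0]*.0515)
for q in((586,205),(590,205)):print("eye",ray("side",px(*q),z))
for q in((584,240),(584,243)):print("post",ray("side",px(*q),.064))
print("post ref proj",(proj("side",[.486,.196,.064])[0]-[190,175])*3+[390,0],(proj("top",[.486,.196,.064])[0]-[120,140])*3, (proj("top",p+M[:,0]*.0515-[0,0,.005])[0]-[120,140])*3)
# crop enlarged
b=cv2.imread("pics/side3.png")[215:285,235:315];cv2.imwrite("pics/e.png",cv2.resize(b,None,fx=9,fy=8,interpolation=cv2.INTER_CUBIC))
```

```text
psi -0.22212225860095652
exp eye [0.48476086 0.1990439  0.11365383]
eye [0.48541758 0.20377793]
eye [0.48273877 0.20321276]
post [0.48687126 0.19822944]
post [0.48634445 0.20102958]
post ref proj [585.78779091 237.89872841] [207.42972927 183.3904729 ] [196.20141276 179.79049346]
```

View pics/e.png

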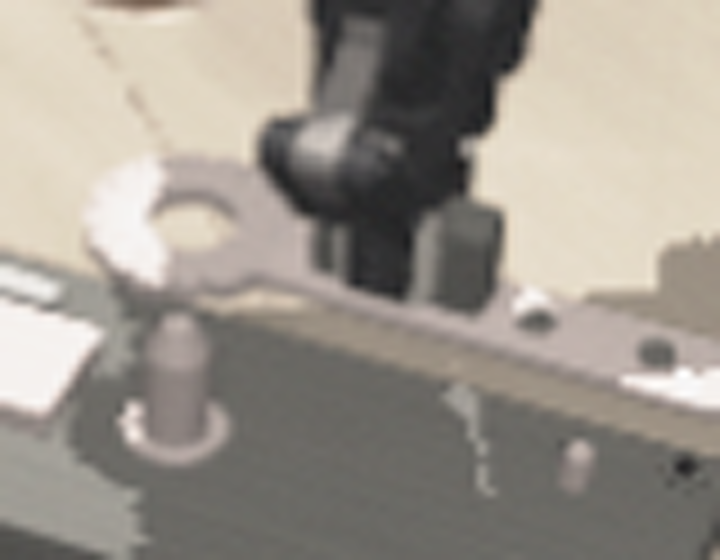

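Call:
servo_tool --commands '[0.004,0.003,0,0,0,0,-1,0.0034,0.0024,0,0,0,0,-1,0,0,0.02,0,0,0,-1,0,0,0.025,0,0,0,-1,0,0,0.025,0,0,0,-1,0,0,0.02,0,0,0,-1,0,0,0,0,0,0,-1,0,0,0,0,0,0,-1]'

```text
t: 7.33
tcp_pos: [0.4384, 0.2039, 0.0694]
tool_rot: [0.994, -0.113, -0.001, 0.0]
force: [-0.5, -0.2, -2.2]
finger_gap: 0.145
gripper_force: 88.5
```

Run:
```python
from h import *
from station import manip
i=manip.snapshot("side")["img"][:,:,::-1];cv2.imwrite("pics/side4.png",i)
cv2.imwrite("pics/e4.png",cv2.resize(i[215:285,235:315],None,fx=9,fy=8,interpolation=cv2.INTER_CUBIC))
s=manip.sense();print(s["tcp_pos"],s["tool_rot"],s["force"],s["ft_torque"])
```

```text
[0.43859434 0.20387607 0.06974443] [ 9.93627455e-01 -1.12713416e-01 -3.49760811e-04  2.08682319e-04] [-0.39679569  0.02345624 -3.47961238] [0.01160416 0.03726859 0.01514125]
```

View pics/e4.png

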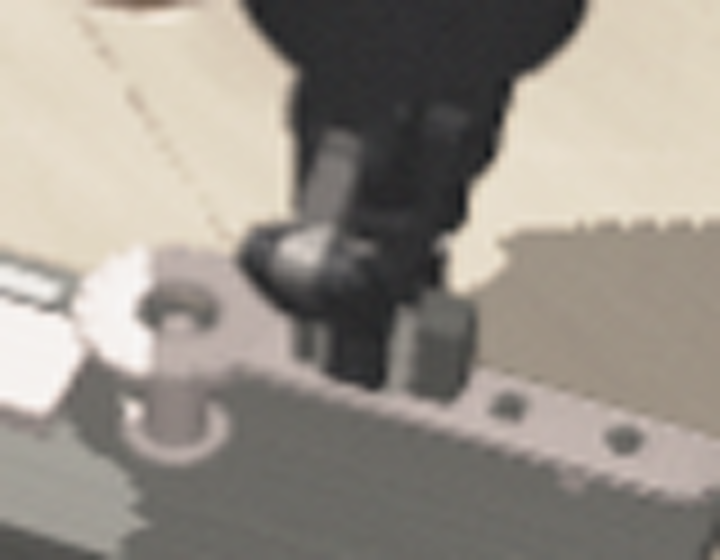

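The post tip at (180,318) is inside the hole, whose x span is 140–218. It sits about 3 mm off toward the camera, so I shift +y 3 mm and go down.

Call:
servo_tool --commands '[-0.001,-0.006,0,0,0,0,-1,0,0,0,0,0,0,-1,0,0,0.01,0,0,0,-1,0,0,0.01,0,0,0,-1,0,0,0.01,0,0,0,-1,0,0,0.01,0,0,0,-1,0,0,0.01,0,0,0,-1,0,0,0,0,0,0,-1]'

```text
t: 8.05
tcp_pos: [0.4382, 0.2074, 0.0436]
tool_rot: [0.994, -0.112, -0.001, 0.0]
force: [-0.2, 0.3, -2.0]
finger_gap: 0.147
gripper_force: 88.5
```

No contact force. 12.6 mm to go.

Call:
servo_tool --commands '[0,0,0.01,0,0,0,-1,0,0,0.008,0,0,0,-1,0,0,0.004,0,0,0,-1,0,0,0.002,0,0,0,-1,0,0,0,0,0,0,-1]'

```text
t: 8.47
tcp_pos: [0.4387, 0.2075, 0.0326]
tool_rot: [0.994, -0.112, -0.0, 0.0]
force: [0.9, -0.2, -1.8]
finger_gap: 0.143
gripper_force: 88.5
```

Call:
servo_tool --commands '[0,0,0.002,0,0,0,-1,0,0,0.002,0,0,0,-1,0,0,0.001,0,0,0,-1,0,0,0,0,0,0,-1]'

```text
t: 8.8
tcp_pos: [0.439, 0.2076, 0.0314]
tool_rot: [0.994, -0.112, 0.001, -0.0]
force: [-1.8, -1.2, 6.6]
finger_gap: 0.141
gripper_force: 90.1
```

Call:
servo_tool --commands '[0,0,0,0,0,0,1,0,0,0,0,0,0,1,0,0,0,0,0,0,1,0,0,0,0,0,0,1,0,0,0,0,0,0,1,0,0,0,0,0,0,1,0,0,-0.03,0,0,0,1,0,0,-0.05,0,0,0,1,0,0,-0.06,0,0,0,1,0,0,-0.05,0,0,0,1,0,0,0,0,0,0,1]'

```text
t: 9.72
tcp_pos: [0.4416, 0.2083, 0.1292]
tool_rot: [0.994, -0.112, 0.004, -0.001]
force: [1.6, -0.8, -0.4]
finger_gap: 0.997
gripper_force: 0.0
```

Run:
```python
from h import *
from station import manip
i=manip.snapshot("side")["img"][:,:,::-1];cv2.imwrite("pics/side5.png",i)
cv2.imwrite("pics/e5.png",cv2.resize(i[215:315,190:325],None,fx=5.9,fy=5.9,interpolation=cv2.INTER_CUBIC))
s=manip.sense();print(s["tcp_pos"],s["tool_rot"],s["force"],s["finger_gap"])
```

```text
[0.44053893 0.20800567 0.12752008] [ 9.93672772e-01 -1.12274226e-01  2.83405631e-03 -9.42810475e-04] [ 0.35580728  0.58186502 -0.33968057] 1.0012686829477422
```

View pics/e5.png

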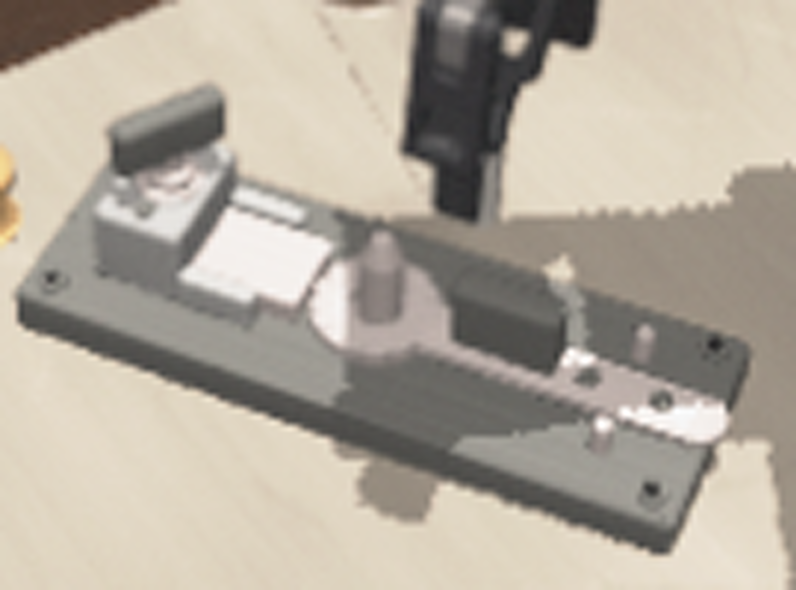

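The arm lies flat on the plate, with its eye round the post at (380,300) and its tail between the pins at (645,340) and (600,432). The wing runs from (113,135) to (222,95).

```bash
python3 - <<'E'
from h import *
px=lambda x,y:np.array([x/5.9+190,y/5.9+215])
a=ray("side",px(114,132),.094);b=ray("side",px(221,93),.094);d=b-a;print(a,b,(a+b)/2,np.linalg.norm(d),np.arctan2(d[1],d[0]))
for th in(.6,.73,.85):
    for e in(-.023,.023):print(th,(proj("side",[.571+e*np.cos(th),.177+e*np.sin(th),.094])[0]-[190,215])*5.9,(proj("top",[.571+e*np.cos(th),.177+e*np.sin(th),.094])[0]-[130,120])*3)
E
python3 plan.py "[(.51,.19,.15,.25,6),(.571,.177,.12,.73,6),(.571,.177,.069,.73,6)]" 1
```

```text
[0.58558179 0.19590445] [0.55268796 0.16851074] [0.56913488 0.18220759] 0.04280677597488033 -2.4471739788746563
0.6 [225.6267756   84.80090702] [207.59160812 165.58583172]
0.6 [106.47328554 118.67331105] [178.26408107 124.47484437]
0.73 [222.1972499   79.65542575] [210.20287664 163.48113019]
0.73 [109.70958142 123.99122794] [175.65764101 126.56418731]
0.85 [218.21694942  75.24791163] [212.35363769 161.2606547 ]
0.85 [113.57029654 128.58298229] [173.50766847 128.76989844]
[0.024, 0.001, -0.007, 0, 0, -0.013, 1.0, 0.024, 0.003, -0.007, 0, 0, -0.013, 1.0, 0.023, 0.004, -0.008, 0, 0, -0.012, 1.0, 0.023, 0.006, -0.007, 0, 0, -0.013, 1.0, 0.023, 0.008, -0.008, 0, 0, -0.012, 1.0, 0.022, 0.01, -0.007, 0, -0.001, -0.013, 1.0, 0.019, 0.009, 0.01, 0, 0, -0.013, 1.0, 0.018, 0.011, 0.01, 0, 0, -0.013, 1.0, 0.017, 0.012, 0.01, 0, 0, -0.012, 1.0, 0.016, 0.013, 0.01, 0, 0, -0.013, 1.0, 0.014, 0.015, 0.01, 0, 0, -0.012, 1.0, 0.013, 0.016, 0.01, 0, 0, -0.013, 1.0]
[0, 0, 0.017, 0, 0, 0, 1.0, 0, 0, 0.017, 0, 0, 0, 1.0, 0, 0, 0.017, 0, 0, 0, 1.0, 0, 0, 0.017, 0, 0, 0, 1.0, 0, 0, 0.017, 0, 0, 0, 1.0, 0, 0, 0.017, 0, 0, 0, 1.0]
```

Call:
servo_tool --commands '[0.024,0.001,-0.007,0,0,-0.013,1.0,0.024,0.003,-0.007,0,0,-0.013,1.0,0.023,0.004,-0.008,0,0,-0.012,1.0,0.023,0.006,-0.007,0,0,-0.013,1.0,0.023,0.008,-0.008,0,0,-0.012,1.0,0.022,0.01,-0.007,0,-0.001,-0.013,1.0,0.019,0.009,0.01,0,0,-0.013,1.0,0.018,0.011,0.01,0,0,-0.013,1.0,0.017,0.012,0.01,0,0,-0.012,1.0,0.016,0.013,0.01,0,0,-0.013,1.0,0.014,0.015,0.01,0,0,-0.012,1.0,0.013,0.016,0.01,0,0,-0.013,1.0]' --force 50

```text
t: 10.77
tcp_pos: [0.5686, 0.1762, 0.1149]
tool_rot: [0.933, 0.359, -0.005, -0.001]
force: [-0.1, -0.4, -0.5]
finger_gap: 0.995
gripper_force: 0.0
```

```bash
python3 plan.py "[(.571,.177,.10,.73,3),(.571,.177,.069,.73,5)]" 1
```

```text
[0.002, 0.001, 0.01, 0, 0, 0, 1.0, 0.001, 0.001, 0.01, 0, 0.001, 0, 1.0, 0.002, 0, 0.01, -0.001, 0, 0.001, 1.0, 0, 0, 0.012, 0, 0, 0, 1.0, 0, 0, 0.012, 0, 0, 0, 1.0, 0, 0, 0.013, 0, 0, 0, 1.0, 0, 0, 0.012, 0, 0, 0, 1.0, 0, 0, 0.013, 0, 0, 0, 1.0]
```

Call:
servo_tool --commands '[0.002,0.001,0.01,0,0,0,1.0,0.001,0.001,0.01,0,0.001,0,1.0,0.002,0,0.01,-0.001,0,0.001,1.0,0,0,0.012,0,0,0,1.0,0,0,0.012,0,0,0,1.0,0,0,0.012,0,0,0,1.0,0,0,0.012,0,0,0,1.0,0,0,0.012,0,0,0,1.0,0,0,0,0,0,0,1]'

```text
t: 11.52
tcp_pos: [0.5708, 0.1772, 0.0706]
tool_rot: [0.935, 0.354, -0.0, 0.001]
force: [0.2, 0.2, -0.2]
finger_gap: 1.003
gripper_force: 0.0
```

Call:
servo_tool --commands '[0,0,0,0,0,0,-1,0,0,0,0,0,0,-1,0,0,0,0,0,0,-1,0,0,0,0,0,0,-1,0,0,0,0,0,0,-1,0,0,0,0,0,0,-1,0,0,0,0,0,0,-1,0,0,0,0,0,0,-1,0,0,0,0,0,0,-1,0,0,0,0,0,0,-1]'

```text
t: 12.35
tcp_pos: [0.5713, 0.178, 0.0724]
tool_rot: [0.935, 0.354, 0.001, 0.001]
force: [-2.8, 4.5, 4.8]
finger_gap: 0.128
gripper_force: 51.3
```

Run:
```python
from h import *
from station import manip
i=manip.snapshot("side")["img"][:,:,::-1]
cv2.imwrite("pics/e6.png",cv2.resize(i[190:310,180:330],None,fx=4,fy=4,interpolation=cv2.INTER_CUBIC))
s=manip.sense();print(s["tcp_pos"],s["tool_rot"],s["force"],s["ft_torque"],s["finger_gap"],s["q"])
```

```text
[0.57127845 0.17805279 0.07238379] [9.35274809e-01 3.53920381e-01 8.69875795e-04 7.99460024e-04] [-2.50331314  4.10567176  6.11955929] [0.69586004 0.4730225  0.06600052] 0.12608812284724338 [ 1.16120807e-01  7.06595376e-01  1.62313932e+00 -1.55751953e-03
  8.09782212e-01  9.64470625e-01]
```

View pics/e6.png

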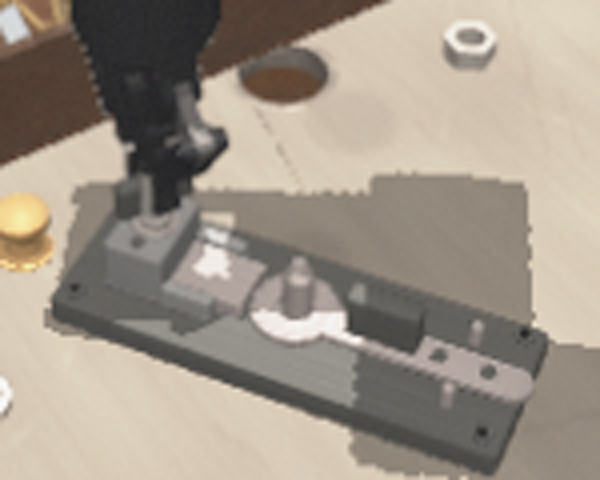

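The fingers hold the wing at (150,205) and nothing else has moved. Now turn clockwise.

Call:
servo_tool --commands '[0,0,0,0,0,0.01,-1,0,0,0,0,0,0.014,-1,0,0,0,0,0,0.014,-1,0,0,0,0,0,0.014,-1,0,0,0,0,0,0.014,-1,0,0,0,0,0,0.014,-1,0,0,0,0,0,0.014,-1,0,0,0,0,0,0.014,-1,0,0,0,0,0,0.014,-1,0,0,0,0,0,0.01,-1,0,0,0,0,0,0,-1]'

```text
t: 13.32
tcp_pos: [0.5713, 0.1779, 0.0724]
tool_rot: [0.999, -0.054, 0.001, 0.001]
force: [-2.5, 3.1, 5.2]
finger_gap: 0.128
gripper_force: 51.3
```

```bash
cat > st.py <<'E'
from station import manip
import numpy as np
s=manip.sense();x,y=s["tool_rot"][:2];print("psi",2*np.arctan2(y,x),"tcp",np.round(s["tcp_pos"],4),"F",np.round(s["force"],1),"M",np.round(s["ft_torque"],3),"gap",round(float(s["finger_gap"]),3),"q6",s["q"][5],"tau6",s["tau"][5],"t",s["t"])
E
python3 st.py
```

```text
psi -0.1081838117730808 tcp [0.5713 0.1779 0.0724] F [-2.5  3.1  5.2] M [ 0.585  0.513 -0.08 ] gap 0.128 q6 1.7962899878082659 tau6 0.23117977660149336 t 13.3167
```

Call:
servo_tool --commands '[0,0,0,0,0,0.006,-1,0,0,0,0,0,0.006,-1,0,0,0,0,0,0,-1]'

```text
t: 13.57
tcp_pos: [0.5713, 0.1779, 0.0724]
tool_rot: [0.996, -0.091, 0.001, 0.0]
force: [-2.3, 3.1, 5.6]
finger_gap: 0.129
gripper_force: 51.3
```

```bash
python3 st.py
```

```text
psi -0.18266382871331296 tcp [0.5713 0.1779 0.0724] F [-2.3  3.1  5.6] M [ 0.55   0.47  -0.078] gap 0.129 q6 1.8707414234126372 tau6 0.0945546361617744 t 13.5667
```

Call:
servo_tool --commands '[0,0,0,0,0,0.006,-1,0,0,0,0,0,0.004,-1,0,0,0,0,0,0,-1]'

```text
t: 13.82
tcp_pos: [0.5713, 0.1779, 0.0724]
tool_rot: [0.993, -0.121, 0.001, 0.001]
force: [-2.3, 4.7, 5.7]
finger_gap: 0.126
gripper_force: 51.8
```

```bash
python3 st.py
```

```text
psi -0.2423317988699792 tcp [0.5713 0.1779 0.0724] F [-2.3  4.7  5.7] M [0.594 0.52  0.474] gap 0.126 q6 1.931326150957224 tau6 0.639746468514204 t 13.8167
```

Call:
servo_tool --commands '[0,0,0,0,0,0.004,-1,0,0,0,0,0,0.003,-1,0,0,0,0,0,0,-1]'

```text
t: 14.07
tcp_pos: [0.5713, 0.1778, 0.0724]
tool_rot: [0.99, -0.141, 0.001, 0.001]
force: [-2.8, 4.4, 5.1]
finger_gap: 0.126
gripper_force: 62.1
```

```bash
python3 st.py
```

```text
psi -0.28256080136639977 tcp [0.5713 0.1778 0.0724] F [-2.8  4.4  5.1] M [0.693 0.477 1.211] gap 0.126 q6 1.9728320810214546 tau6 1.3108382374048233 t 14.0667
```

Moment 1.2 N m at a hard stop, and the seat angle (about -0.22) matches the fixture yaw. Back off to psi ≈ 1.35.

Call:
servo_tool --commands '[0,0,0,0,0,-0.01,-1,0,0,0,0,0,-0.018,-1,0,0,0,0,0,-0.018,-1,0,0,0,0,0,-0.018,-1,0,0,0,0,0,-0.018,-1,0,0,0,0,0,-0.018,-1,0,0,0,0,0,-0.018,-1,0,0,0,0,0,-0.018,-1,0,0,0,0,0,-0.018,-1,0,0,0,0,0,-0.018,-1,0,0,0,0,0,-0.018,-1,0,0,0,0,0,-0.018,-1]'

```text
t: 15.07
tcp_pos: [0.5713, 0.1781, 0.0724]
tool_rot: [0.872, 0.49, 0.001, 0.001]
force: [-2.8, 4.4, 4.9]
finger_gap: 0.129
gripper_force: 51.3
```

Call:
servo_tool --commands '[0,0,0,0,0,-0.018,-1,0,0,0,0,0,-0.012,-1,0,0,0,0,0,0,-1,0,0,0,0,0,0,-1]'

```text
t: 15.4
tcp_pos: [0.5712, 0.1781, 0.0724]
tool_rot: [0.823, 0.568, 0.001, 0.001]
force: [-2.3, 4.7, 5.7]
finger_gap: 0.131
gripper_force: 51.3
```

```bash
python3 st.py
```

```text
psi 1.2075588486925741 tcp [0.5712 0.1781 0.0724] F [-2.3  4.7  5.7] M [0.759 0.435 0.063] gap 0.131 q6 0.4803946425996212 tau6 0.04583863774314523 t 15.4
```

Call:
servo_tool --commands '[0,0,0,0,0,-0.01,-1,0,0,0,0,0,-0.008,-1,0,0,0,0,0,-0.0047,-1,0,0,0,0,0,0,-1,0,0,0,0,0,0,-1,0,0,0,0,0,0,-1]'

```text
t: 15.9
tcp_pos: [0.5712, 0.1781, 0.0724]
tool_rot: [0.781, 0.625, 0.001, 0.001]
force: [-3.2, 5.3, 5.1]
finger_gap: 0.125
gripper_force: 51.3
```

```bash
python3 st.py
python3 - <<'E'
from h import *
from station import manip
i=manip.snapshot("side")["img"][:,:,::-1]
cv2.imwrite("pics/e7.png",cv2.resize(i[190:310,180:330],None,fx=5,fy=5,interpolation=cv2.INTER_CUBIC))
E
```

```text
psi 1.350058331929802 tcp [0.5712 0.1781 0.0724] F [-3.2  5.3  5.1] M [0.778 0.474 0.129] gap 0.125 q6 0.33792825203543836 tau6 0.07758201565593481 t 15.9
```

View pics/e7.png

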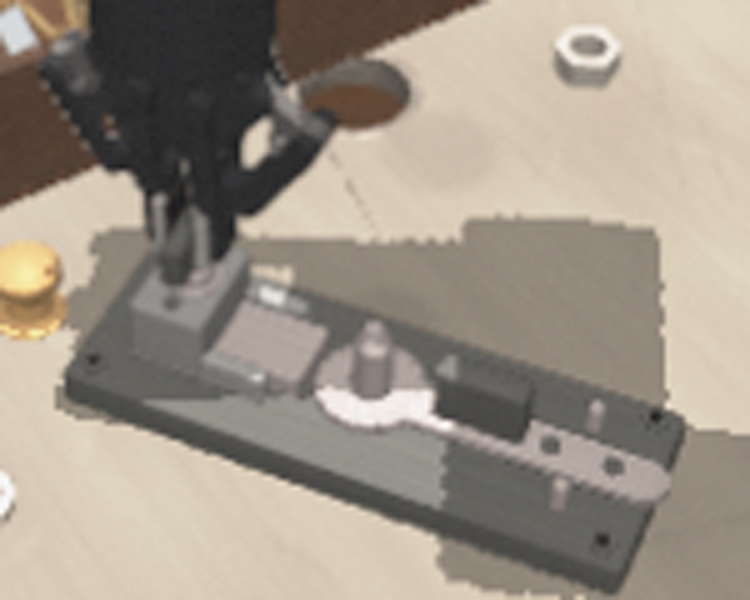

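The wing is held across the plate at (178,245). The arm is still flat with its tail between the pins, and the jaw at (280,350) is drawn back from the eye. Handing in.

```bash
python3 -c "
from station import manip
print(manip.sign_off())"
```

```text
the job is handed in; nothing more can be done
None
```

The swing arm hangs flat on the post with its tail between the pins; the thumbscrew was turned to its hard stop and backed off a quarter turn (about 1.57 rad by the gripper's angle), and I handed the job in at about 16 s with the gripper still holding the wing.

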